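# Two plug gauges back into their graded tray

### The arm

A 6-joint arm with a two-finger parallel gripper is mounted at the origin on a cart in front of the work surface, level with it; the furniture and walls round the work are solid. World frame = base frame: x ahead of the robot, y to its left, z up, the work surface at z = 0. Lengths are in mm, angles in degrees, forces in N, time in s.
With the tool pointing down it reaches from about 300 to 850 mm from the base axis. Payload 4.2 kg.
Tool frame: the origin (TCP) lies on the centre line of the jaws, within the pads' length; the fingertips stand 11 mm ahead of it and the grasp point (between the pads) lies 8 mm behind it; z points along the fingers, y is the line along which they close (so a half turn about z gives the same grasp; the last joint's range is limited). The gripper opens to 91 mm and grips with 3 to 60 N. Pads are 32 mm wide; open, the fingers measure 118 mm over their backs; the gripper's body (76 mm by 178 mm) begins 60 mm behind the grasp point.
Start: joints at [-71.677, 18.312, 89.639, -0, 72.044, -1.146], TCP at [191.651, -542.139, 202.076] pointing down, gripper open.
Joint ranges: [-177.97, 177.97], [-48.28, 115.42], [12.27, 149.76], [-77.06, 257.06], [2.81, 150.46], [-146.56, 146.56]. Speed limits (degrees/s): [147.25, 147.25, 180, 180, 180, 180].

### API

Orientations are given as [roll, pitch, yaw] about the fixed x, y, z axes, in that order (R = Rz(yaw) Ry(pitch) Rx(roll)).
In Python, from workcell import env, grab_frame, camera_model, models gives the robot as it stands.
- The arm moves only by the shell command python3 -m crank 'ROWS' [FORCE]. ROWS is text: rows parted by semicolons, each of 7 numbers parted by spaces: the closure, from -1 (fully open) to 1 (shut), so that 0 is half open, then the shift along the tool's x, y, z in mm, then the turn, a rotation vector about the tool's x, y, z in degrees. A call has 1 to 10 rows; each row shifts and turns the commanded pose from where the row before left it, along the tool's axes as they then stand; what a row does not reach is not made up. A row lasts 1/8 s, in which the tool goes at most 62.5 mm and 10.7 degrees, less where a joint would pass 70% of its speed; a pose out of reach is approached as far as the arm can. A call is refused whole if a number of a shift passes 62.5 or a number of a turn 10.7, either way. A call with a gripper value outside its range is refused whole. The fingers move at their own pace and stop on an object; FORCE is the grip in N (left out, the last holds). Time passes only in rows, so rows that do not move let the fingers close. It gives the time, the measured TCP pose, the force, the opening and the grip force at its end, in the units of the state.
- env.state(): the state, without advancing time (a new reading comes with each control period).
- grab_frame(name): name is "scene" or "top" or "wrist"; returns the picture (420x560x3 uint8, blue, green, red); there is no depth.
- camera_model(name): a dict with "K" (3x3 intrinsics, pixels), "R" (3x3) and "t" (3): a world point X has camera coordinates R X + t; the wrist camera has in their place "mount" (4x4, takes a point from camera to tool coordinates, whose origin is the TCP and whose axes are the flange's). Camera axes: x right, y down, z forward; pixel columns grow to the right and rows downward; lengths in mm; the calibration is good to about 2 mm. A picture is of the moment at which its call begins: read the wrist's pose just before it. camera_model takes no time and is no camera call.
- env.job_done(): hands the job in; it is judged then, once.
Trained networks look in the newest picture that a camera, given by its name, has taken for a name from the list of things; names that differ only in an ending like _2 or _b are one class to them, and where a whole thing is asked for, a point or a joint stands for the part that bears it (a point fixed in the world has none). Each returns a list of dicts, best first, with "p" (0 to 1); they miss things now and then, are a little off and sometimes report something else, mostly with a low value. They report only what shows in the picture. A call takes as long as a camera call. They do not tell look-alikes from the thing itself.
- models.search_frame(name, camera): "point" ([x, y, z] in mm, in world coordinates, good to about 4 mm: the middle of the surface that is visible of it).
The state is a dict: "time_s": time; "qpos": joint angles; "qvel": joint speeds; "effort": joint torques, N m; "ee_pos": TCP position; "ee_rot": TCP orientation; "force": force on the tool from outside, world axes, zero at the start; "torque": the same for the moment, N m; "gripper_width": finger opening in mm; "gripper_force": force on a finger pad.
Only numpy, scipy, OpenCV 4.12 (cv2) and the standard library are available. Lean on these libraries where they do the work, as an engineer would, in place of code of your own. Each camera call takes 0.05 s, during which the arm holds its last target. There are 200 camera calls.

### The job

Put the two plug gauges standing on the granite plate back into the gauge tray, each upright in the hole that matches its diameter and fully home on its flange. The hole block lies loose on foam in the tray, so feel for each hole with light pressure and lower the gauge in gently; never press hard on the block or let a gauge drop. Leave the other things on the desk alone.

Things in the scene. Friction and masses are not known exactly. Their poses are not given: they have to be found in the camera images.
- gauge_17: smaller plug gauge, upright, 83 mm tall, 80 g; origin in the centre of its foot, z up. From below: round steel member 17 mm in diameter, 32 mm long, foot chamfered 0.8 mm; round steel flange 26 mm in diameter, 5 mm thick; hexagonal aluminium handle with a green ring at its lower end, 37 to 83 mm above the foot, 18 mm across flats (flats face its own +x, -x and every 60 degrees)
- gauge_23: larger plug gauge, upright, 83 mm tall, 130 g, same shape and heights as the smaller one; member 23 mm in diameter, flange 32 mm, handle 24 mm across flats (flats face its own +x, -x and every 60 degrees); origin in the centre of its foot, z up
- granite_plate: dark granite plate on four rubber feet, 120 x 180 x 30 mm, on which both gauges stand, fixed; origin under its centre, its top 30 mm above the origin
- gauge_tray: open grey tray, 74 x 226 x 34 mm, fixed, origin under its centre, long side along its own y, in which a light wooden block of 52 x 204 x 40 mm lies on foam. The block has a row of five holes, 40 mm apart along y, for members of 14, 17, 20, 23 and 26 mm (from +y to -y): each 1 mm wider than its member, 36 mm deep, sharp-edged
- hole_17 (a point): where the mouth of the hole for the 17 mm gauge would be if the block lay centred in the tray (moves with the tray only). The block is NOT centred: it stands somewhere within 6 mm either way in the tray's x and in its y, not turned, and this offset is not in the poses; friction holds it there (about 6 N pushes it along)
- hole_23 (a point): the same for the 23 mm gauge's hole; the block's offset is the same for all holes. The block's top is 50 mm above the tray's origin (the height of this point); on its foam it sinks about 0.4 mm per N for 5 mm and is hard after that
- hole_26 (a point): the same for the 26 mm hole, taken by its own gauge, already home and to be left there (flange 35 mm in diameter, handle 27 mm across flats, reaching 51 mm above the block)
- gauge_17_flange (a point): centre of the underside of the smaller gauge's flange, 32 mm above its foot, the face that comes to rest on the block
- gauge_23_flange (a point): the same on the larger gauge
- micrometer: outside micrometer lying on the desk, 45 x 134 x 17 mm, bystander
- housing_part: die-cast gear housing, 64 x 88 x 36 mm, bystander behind the tray
- spur_gear: spur gear, 59 mm in diameter, 18 mm high, bystander behind the tray
Mind the look-alikes: they are no part of the job. What is shaped like the gauge_17 but red is not meant.

How it is judged:
By the outcome, as a careful person would: the job done as asked, in the order asked, and still so for the second after the job is handed in, with the robot touching nothing.
It also fails if it takes over 72 s, if anything falls off the work surface, if the arm or the gripper's body presses on something with over 40 N, if the wrist force passes 120 N, or if a joint passes its speed limit or range.

## Working session

There is one attempt and no reset: what is moved stays moved. The work goes in short steps, Python scripts to look and compute and a shell command to move; the robot and the scene stay as the last step left them, time stands still between calls to the robot, and variables do not carry over. Pictures are saved under pics/ and viewed, at most 10 in all, crops included, and the job is handed in when it is done.

```bash
mkdir -p pics; ls
python3 - <<'E'
from workcell import env, grab_frame, camera_model, models
import cv2
print(env.state())
for c in ("scene","top"):
    im=grab_frame(c); cv2.imwrite(f"pics/{c}0.png",im)
    m=camera_model(c); print(c,m)
    for n in ("gauge_17","gauge_23","gauge_tray","granite_plate","hole_26"):
        try: print(c,n,[(r["p"],r["point"]) for r in models.search_frame(n,c)][:3])
        except Exception as e: print(n,e)
print(camera_model("wrist"))
E
```

```text
pics
{'time_s': 0.0, 'qpos': array([-7.16757621e+01,  1.83505629e+01,  8.97071132e+01, -1.69906113e-03,
        7.20447890e+01, -1.14584675e+00]), 'qvel': array([ 1.09812940e-02, -2.27211404e-03, -4.86035945e-02,  2.18606883e-05,
        4.87688091e-02,  1.21232199e-01]), 'effort': array([ 2.52522398e-06, -4.12461019e+01, -2.31972420e+01,  7.28142844e-02,
        4.59629484e-02, -1.35850855e-04]), 'ee_pos': array([ 191.47797799, -541.60827171,  201.22633217]), 'ee_rot': array([-1.79897523e+02, -4.33991852e-04,  1.94706094e+01]), 'force': array([ 0.09550767, -0.07747362, -1.22370317]), 'torque': array([-0.01907096,  0.01790729, -0.01218565]), 'gripper_force': 0.0, 'gripper_width': 91.12406568249905}
scene {'K': array([[411.86249216,   0.        , 282.39978078],
       [  0.        , 411.86249216, 211.27782604],
       [  0.        ,   0.        ,   1.        ]]), 'R': array([[-0.47675327, -0.87898574, -0.00950692],
       [-0.53683631,  0.29970474, -0.78865952],
       [ 0.69606975, -0.37089234, -0.61475668]]), 't': array([332.22871639, 352.60459422, 514.06811053])}
scene gauge_17 [(0
[... 865 characters left out ...]
[494.2, 103.0, 79.8]), (0.56, [491.3, 3.0, 117.5])]
top gauge_tray [(0.69, [616.6, 103.8, 46.4])]
top granite_plate [(0.85, [447.5, -59.5, 26.5])]
top hole_26 [(0.63, [614.7, 99.9, 48.7])]
{'K': array([[345.87096206,   0.        , 275.58323425],
       [  0.        , 345.87096206, 208.86022271],
       [  0.        ,   0.        ,   1.        ]]), 'mount': array([[-5.37610158e-04, -9.69554829e-01, -2.44873731e-01,
         6.82314760e+01],
       [ 9.99999541e-01, -7.15580969e-04,  6.37818816e-04,
        -7.61439230e-01],
       [-7.93627295e-04, -2.44873276e-01,  9.69554768e-01,
        -1.81992407e+02],
       [ 0.00000000e+00,  0.00000000e+00,  0.00000000e+00,
         1.00000000e+00]])}
```

View pics/scene0.png

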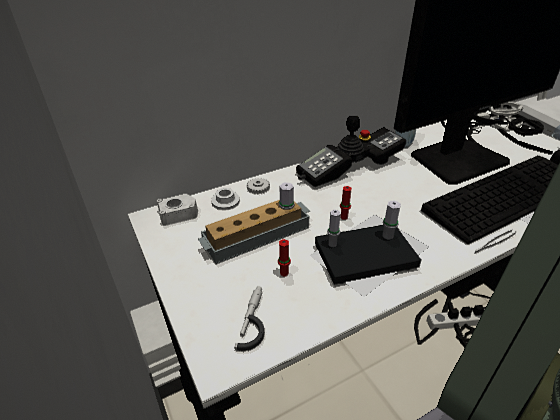

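View pics/top0.png

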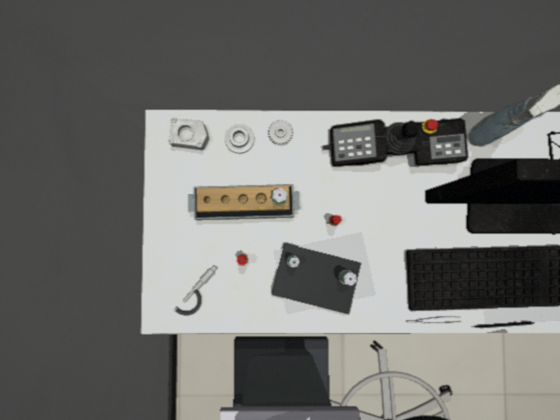

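The top picture shows the small gauge on the granite at about (293,262) and the large one at (349,279). The red look-alikes are at (242,259) and (336,219). The tray holes run from about (207,199) to (261,198), with the 26 gauge at (279,196). I'm moving over the plate to look closer.

```bash
python3 -m crank '-1 45 -41 -5 0 0 0;-1 45 -41 -5 0 0 0;-1 45 -41 -5 0 0 0;-1 45 -41 -5 0 0 0;-1 45 -41 -5 0 0 0;-1 45 -41 -5 0 0 0;-1 45 -41 -5 0 0 0;-1 45 -41 -5 0 0 0;-1 45 -41 -5 0 0 0' && python3 -m crank '-1 0 0 0 0 0 -10;-1 0 0 0 0 0 -10;-1 0 0 0 0 0 -10;-1 0 0 0 0 0 -10;-1 0 0 0 0 0 -10;-1 0 0 0 0 0 -10;-1 0 0 0 0 0 -10.5;-1 0 0 0 0 0 0;-1 0 0 0 0 0 0'
cat > h.py <<'E'
from workcell import env, grab_frame, camera_model, models
import cv2, numpy as np
from scipy.spatial.transform import Rotation as Ro
def pose():
    s=env.state(); return Ro.from_euler('xyz',s["ee_rot"],degrees=True).as_matrix(),np.array(s["ee_pos"])
def shot(fn):
    R,p=pose(); im=grab_frame("wrist"); cv2.imwrite(fn,im); np.savez(fn[:-4]+".npz",R=R,p=p); return im
def cam(fn):
    d=np.load(fn[:-4]+".npz"); m=camera_model("wrist"); T=m["mount"]
    return m["K"],d["R"]@T[:3,:3],d["R"]@T[:3,3]+d["p"]   # K, cam->world R, cam centre
def unproj(fn,uv,z):
    K,R,c=cam(fn); r=R@np.linalg.solve(K,[uv[0],uv[1],1.]); return c+r*(z-c[2])/r[2]
def proj(fn,X):
    K,R,c=cam(fn); q=K@R.T@(np.asarray(X,float)-c); return q[:2]/q[2]
def go(x,y,z,yaw=None):
    R,p=pose(); print("pose",p.round(1),env.state()["ee_rot"].round(2),"tool shift",(R.T@(np.array([x,y,z])-p)).round(1))
E
python3 - <<'E'
from h import *
shot("pics/w1.png"); print(pose())
for n in ("gauge_17","gauge_23"): print([(r["p"],r["point"]) for r in models.search_frame(n,"wrist")])
E
```

```text
time_s: 1.72
ee_pos: [451.3, -57.4, 247.6]
ee_rot: [179.9, -0.1, 19.5]
force: [0.9, -0.4, 0.3]
gripper_width: 91.5
gripper_force: 0.0
time_s: 2.85
ee_pos: [450.5, -59.2, 247.1]
ee_rot: [180.0, 0.0, 89.8]
force: [-0.4, -0.1, -0.5]
gripper_width: 91.4
gripper_force: 0.0
(array([[ 2.64172958e-03,  9.99996495e-01,  1.78984510e-04],
       [ 9.99996509e-01, -2.64171815e-03, -6.40373014e-05],
       [-6.35642503e-05,  1.79153055e-04, -9.99999982e-01]]), array([450.50713132, -59.23875614, 247.09383492]))
[(0.93, [572.0, -93.8, 68.1]), (0.84, [454.7, -109.7, 107.7]), (0.72, [489.0, 100.5, 77.5]), (0.68, [486.9, -3.9, 109.9])]
[(0.93, [572.0, -93.8, 68.1]), (0.84, [454.7, -109.7, 107.7]), (0.72, [489.0, 100.5, 77.5]), (0.68, [486.9, -3.9, 109.9])]
```

View pics/w1.png

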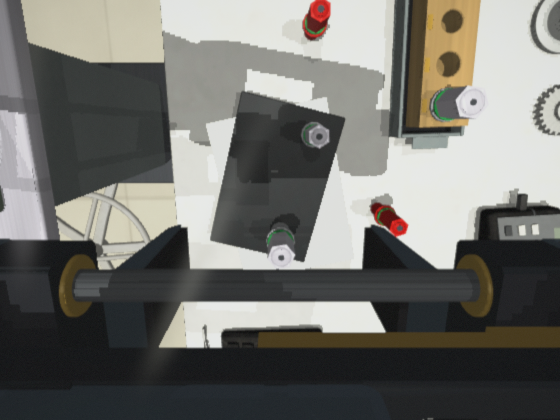

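The small gauge's top is at about (319,136), the large one's at (281,256), and the 26 gauge stands in the block at (470,102). I'll enlarge both handles for their centres and flats, and move to see the tray.

Run:
```python
from h import *
im=cv2.imread("pics/w1.png")
a=im[112:162,295:345]; b=im[225:275,257:307]
cv2.imwrite("pics/c1.png",np.hstack([cv2.resize(q,(400,400),interpolation=cv2.INTER_CUBIC) for q in (a,b)]))
f="pics/w1.png"
print(unproj(f,(319,136),113),unproj(f,(281,256),113),unproj(f,(470,102),101))
go(600,60,250)
```

```text
[488.94771341  -2.9581315  113.        ] [ 454.96355804 -117.59627108  113.        ] [626.67930779  26.27705319 101.        ]
pose [450.5 -59.2 247. ] [180.    0.   89.9] tool shift [119.5 149.3  -2.9]
```

View pics/c1.png

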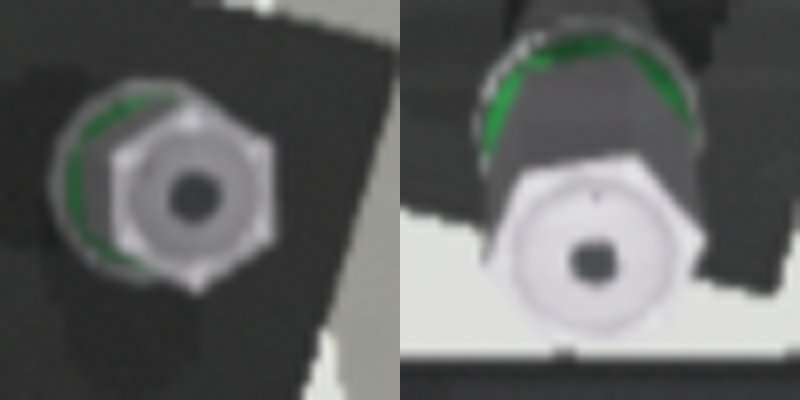

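```bash
python3 -m crank '-1 37.3 33.6 15.8 0 0 0;-1 37.3 33.6 15.8 0 0 0;-1 37.3 33.6 15.8 0 0 0;-1 37.3 33.6 15.8 0 0 0;-1 0 0 0 0 0 0;-1 0 0 0 0 0 0;-1 0 0 0 0 0 0' && python3 -c "
from h import *
shot('pics/w2.png')"; python3 -m crank '-1 34 35 0 0 0 0;-1 0 0 0 0 0 0;-1 0 0 0 0 0 0;-1 0 0 0 0 0 0'
python3 - <<'E'
from h import *
a=cv2.imread('pics/w2.png'); b=shot('pics/w3.png'); 
out=np.hstack([cv2.resize(q[:280],(400,200),interpolation=cv2.INTER_AREA) for q in (a,b)])
def crop(q,c,w=70): return cv2.resize(q[c[1]-w//2:c[1]+w//2,c[0]-w//2:c[0]+w//2],(400,400),interpolation=cv2.INTER_CUBIC)
out=np.vstack([out,np.hstack([crop(a,(319,136)),crop(b,(281,235))])])
cv2.imwrite('pics/c2.png',out)
E
```

```text
time_s: 3.88
ee_pos: [584.6, 88.9, 184.6]
ee_rot: [180.0, 0.0, 89.9]
force: [-0.6, -0.0, 0.8]
gripper_width: 91.5
gripper_force: 0.0
time_s: 4.42
ee_pos: [619.3, 122.9, 184.2]
ee_rot: [-180.0, 0.0, 89.9]
force: [0.5, 0.5, 0.6]
gripper_width: 91.7
gripper_force: 0.0
```

View pics/c2.png

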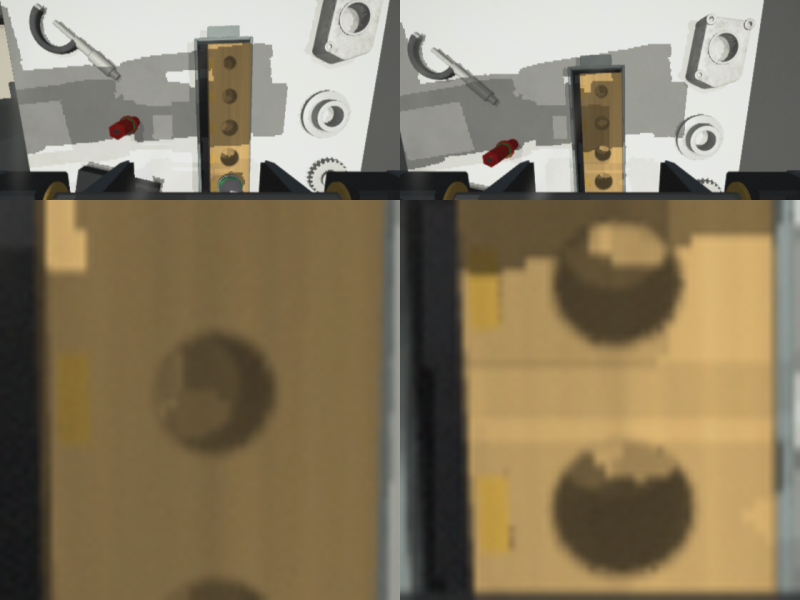

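The pictures show holes 14, 17, 20 and 23 from the top, with 17 at about (321.4,134.6) in w2 and 23 at about (285,253.9) in w3. Next I'll turn these into positions and work out the grasp shift.

Run:
```python
from h import *
g17=unproj("pics/w1.png",(319.25,136.5),113); g23=unproj("pics/w1.png",(281.25,257.75),113)
h17=unproj("pics/w2.png",(321.4,134.6),50); h23=unproj("pics/w3.png",(285,253.9),50); h20=unproj("pics/w3.png",(284.2,214.9),50)
print(g17,g23,h17,h23,h20,h17-h23)
# projected rim of h17/h23 and gradient refinement
for fn,h,d in (("pics/w2.png",h17,18),("pics/w3.png",h23,24)):
    g=cv2.GaussianBlur(cv2.cvtColor(cv2.imread(fn),cv2.COLOR_BGR2GRAY),(0,0),1).astype(np.float32)
    t=np.linspace(0,2*np.pi,72,endpoint=False); c=np.c_[np.cos(t),np.sin(t),0*t]
    best=[]
    for dx in np.arange(-3,3.1,.25):
        for dy in np.arange(-3,3.1,.25):
            o=h+[dx,dy,0]
            P=lambda r:np.array([proj(fn,o+r*k) for k in c],np.float32)
            s=lambda p:cv2.remap(g,p[:,0].copy(),p[:,1].copy(),1)[:,0]
            best.append((np.median(s(P(d/2+1))-s(P(d/2-1))),dx,dy))
    print(fn,sorted(best)[-4:])
go(*(g17[:2].tolist()+[200]))
```

```text
[489.18361837  -3.39708187 113.        ] [ 455.20854131 -119.42546132  113.        ] [625.23816922 146.46637425  50.        ] [627.71018452  66.67305242  50.        ] [626.76597217 106.09742499  50.        ] [-2.47201529 79.79332184  0.        ]Traceback (most recent call last):
  File "<stdin>", line 15, in <module>
  File "<stdin>", line 13, in <lambda>
  File "h.py", line 14, in proj
    K,R,c=cam(fn); q=K@R.T@(np.asarray(X,float)-c); return q[:2]/q[2]
          ~~~^^^^
  File "h.py", line 9, in cam
    d=np.load(fn[:-4]+".npz"); m=camera_model("wrist"); T=m["mount"]
                                 ~~~~~~~~~~~~^^^^^^^^^
ValueError: time passes only in moves, steps and waits
```

```bash
python3 -m crank '-1 -31.6 -32.5 0 0 0 0;-1 -31.6 -32.5 0 0 0 0;-1 -31.6 -32.5 0 0 0 0;-1 -31.6 -32.5 0 0 0 0;-0.3 0 0 0 0 0 0;-0.3 0 0 0 0 0 0;-0.3 0 0 0 0 0 0' 20
python3 - <<'E'
from h import *
shot("pics/w4.png")
go(489.2,-3.4,83)
E
```

```text
time_s: 5.35
ee_pos: [490.7, -2.0, 183.9]
ee_rot: [180.0, -0.0, 90.0]
force: [-0.5, 0.5, -0.8]
gripper_width: 63.7
gripper_force: 0.0
pose [490.7  -1.9 183.8] [179.98  -0.    90.02] tool shift [ -1.5  -1.5 100.8]
```

View pics/w4.png

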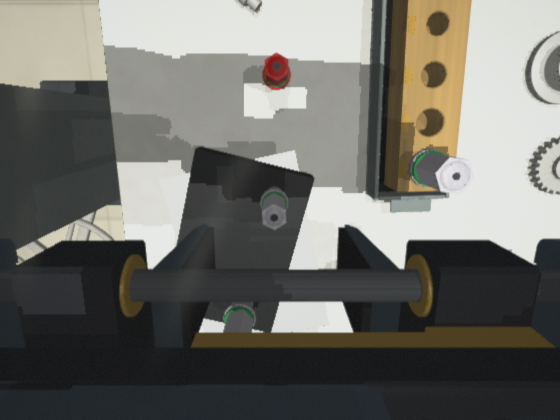

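The gauge top at (275,217) sits midway between the fingers, so I can descend and grip.

```bash
python3 -m crank '-0.3 -1.5 -1.5 25 0 0 0;-0.3 0 0 25 0 0 0;-0.3 0 0 25 0 0 0;-0.3 0 0 25.5 0 0 0;0.2 0 0 0 0 0 0;0.4 0 0 0 0 0 0;0.7 0 0 0 0 0 0;0.8 0 0 0 0 0 0;0.8 0 0 0 0 0 0' 20; python3 -m crank '0.8 0 0 0 0 0 0;0.8 0 0 0 0 0 0'
```

```text
time_s: 6.52
ee_pos: [489.0, -4.0, 84.0]
ee_rot: [179.9, 0.0, 90.0]
force: [-0.4, -0.1, 3.0]
gripper_width: 18.0
gripper_force: 20.0
time_s: 6.78
ee_pos: [489.0, -4.0, 83.9]
ee_rot: [179.9, 0.0, 90.0]
force: [0.4, 0.8, 5.1]
gripper_width: 17.5
gripper_force: 20.0
```

```bash
python3 -m crank '0.8 0 0 -10 0 0 0;0.8 0 0 -25 0 0 0;0.8 0 0 -25 0 0 0;0.8 0 0 -25 0 0 0;0.8 37.5 34 0 0 0 0;0.8 37.5 34 0 0 0 0;0.8 37.5 34 0 0 0 0;0.8 37.5 34 0 0 0 0;0.8 0 0 0 0 0 0;0.8 0 0 0 0 0 0' ; python3 -m crank '0.8 0 0 20 0 0 0;0.8 0 0 20 0 0 0;0.8 0 0 15 0 0 0;0.8 0 0 0 0 0 0;0.8 0 0 0 0 0 0'; python3 -c "
from h import *
shot('pics/w5.png'); go(625.1,145.9,106)"
```

```text
time_s: 8.02
ee_pos: [623.6, 145.6, 167.8]
ee_rot: [-179.9, 0.1, 90.0]
force: [-0.6, -0.7, -0.9]
gripper_width: 17.7
gripper_force: 20.0
time_s: 8.65
ee_pos: [624.9, 145.7, 114.2]
ee_rot: [179.9, -0.0, 89.9]
force: [0.1, 0.3, -0.7]
gripper_width: 17.6
gripper_force: 20.0
pose [625.1 145.9 114.4] [ 1.799e+02 -2.000e-02  8.996e+01] tool shift [0.  0.  8.4]
```

View pics/w5.png

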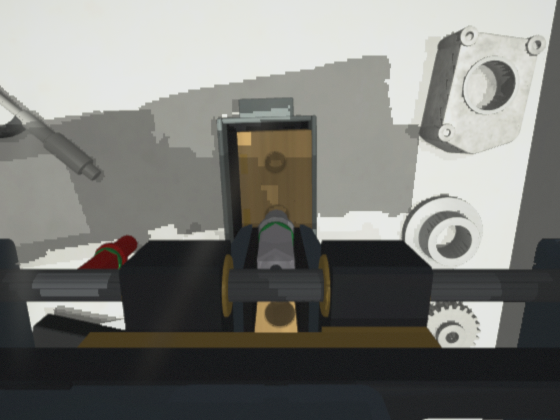

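```bash
python3 -m crank '0.8 0 0 4 0 0 0;0.8 0 0 4 0 0 0;0.8 0 0 2 0 0 0;0.8 0 0 1 0 0 0;0.8 0 0 0 0 0 0;0.8 0 0 0 0 0 0'; python3 -m crank '0.8 0 0 1 0 0 0;0.8 0 0 1 0 0 0;0.8 0 0 0 0 0 0'; python3 -c "
from h import *
print(env.state())"
```

```text
time_s: 9.45
ee_pos: [624.6, 146.0, 102.4]
ee_rot: [180.0, 0.0, 90.0]
force: [0.8, 0.2, -1.2]
gripper_width: 17.8
gripper_force: 20.0
time_s: 9.82
ee_pos: [624.6, 145.9, 100.4]
ee_rot: [180.0, 0.0, 90.0]
force: [0.5, -0.1, 0.2]
gripper_width: 17.6
gripper_force: 20.0
{'time_s': 9.825, 'qpos': array([ 1.21265976e+01,  2.84272949e+01,  8.87294600e+01, -4.58851160e-03,
        6.28295145e+01,  1.21624486e+01]), 'qvel': array([ 0.00278985, -0.03791235, -0.07359854, -0.07769647, -0.00529767,
        0.0842559 ]), 'effort': array([ 4.43319208e-03, -4.85525966e+01, -2.13752460e+01,  7.06558814e-02,
       -3.67698594e-03, -1.32614696e-05]), 'ee_pos': array([624.6126288 , 145.94579838, 100.42805943]), 'ee_rot': array([1.79985717e+02, 1.09823230e-03, 8.99662437e+01]), 'force': array([ 0.54907588, -0.07314907,  0.15514897]), 'torque': array([-0.04015848, -0.08123997, -0.01985056]), 'gripper_force': 19.99678493477404, 'gripper_width': 17.555048115147137}
```

No force 3.5 mm below the block's top, so the gauge appears to be in the hole. I'll carry on gently.

```bash
python3 -m crank '0.8 0 0 2 0 0 0;0.8 0 0 2 0 0 0;0.8 0 0 0 0 0 0'; python3 -m crank '0.8 0 0 2 0 0 0;0.8 0 0 2 0 0 0;0.8 0 0 2 0 0 0;0.8 0 0 0 0 0 0'
```

```text
time_s: 10.2
ee_pos: [624.7, 145.9, 96.1]
ee_rot: [180.0, 0.0, 90.0]
force: [0.4, -0.8, -1.1]
gripper_width: 17.6
gripper_force: 20.0
time_s: 10.7
ee_pos: [624.7, 145.9, 90.2]
ee_rot: [180.0, 0.0, 90.0]
force: [1.3, -0.7, 0.1]
gripper_width: 17.9
gripper_force: 20.0
```

Clean entry at 13 mm deep. Home is expected at TCP z of about 72.

```bash
python3 -m crank '0.8 0 0 3 0 0 0;0.8 0 0 3 0 0 0;0.8 0 0 3 0 0 0;0.8 0 0 3 0 0 0;0.8 0 0 3 0 0 0;0.8 0 0 0 0 0 0'; python3 -m crank '0.8 0 0 1 0 0 0;0.8 0 0 1 0 0 0;0.8 0 0 0 0 0 0'
```

```text
time_s: 11.45
ee_pos: [624.7, 145.9, 75.1]
ee_rot: [180.0, 0.0, 90.0]
force: [2.0, -0.8, 0.2]
gripper_width: 17.7
gripper_force: 20.0
time_s: 11.82
ee_pos: [624.7, 145.9, 73.4]
ee_rot: [180.0, 0.0, 90.0]
force: [2.0, -1.5, 1.1]
gripper_width: 18.1
gripper_force: 20.0
```

```bash
python3 -m crank '0.8 0 0 0.6 0 0 0;0.8 0 0 0 0 0 0'
```

```text
time_s: 12.08
ee_pos: [624.7, 145.9, 72.8]
ee_rot: [180.0, 0.0, 90.0]
force: [2.0, -1.2, 1.0]
gripper_width: 18.0
gripper_force: 20.0
```

```bash
python3 -m crank '0.8 0 0 0.6 0 0 0;0.8 0 0 0 0 0 0'
```

```text
time_s: 12.32
ee_pos: [624.7, 145.9, 72.2]
ee_rot: [180.0, 0.0, 90.0]
force: [2.2, -0.5, 0.9]
gripper_width: 18.0
gripper_force: 20.0
```

```bash
python3 -m crank '0.8 0 0 0.8 0 0 0;0.8 0 0 0 0 0 0'
```

```text
time_s: 12.58
ee_pos: [624.7, 145.9, 71.3]
ee_rot: [180.0, 0.0, 90.0]
force: [3.6, -0.6, 1.5]
gripper_width: 17.6
gripper_force: 20.0
```

```bash
python3 -m crank '0.8 0 0 0.6 0 0 0;0.8 0 0 0 0 0 0'
```

```text
time_s: 12.82
ee_pos: [624.7, 145.9, 70.9]
ee_rot: [180.0, 0.0, 90.0]
force: [3.7, -1.4, 2.5]
gripper_width: 17.8
gripper_force: 20.0
```

```bash
python3 -m crank '0.8 0 0.4 0.5 0 0 0;0.8 0 0 0 0 0 0;0.8 0 0 0 0 0 0'
```

```text
time_s: 13.2
ee_pos: [624.8, 145.9, 70.4]
ee_rot: [-180.0, 0.0, 90.0]
force: [2.1, -1.3, 3.3]
gripper_width: 17.7
gripper_force: 20.0
```

```bash
python3 -m crank '0.5 0 0 0 0 0 0;0.4 0 0 0 0 0 0;0.3 0 0 0 0 0 0;0.3 0 0 -5 0 0 0;0.3 0 0 -15 0 0 0;0.3 0 0 -30 0 0 0;0.3 0 0 -30 0 0 0;-0.3 0 0 -33 0 0 0;-0.3 0 0 0 0 0 0;-0.3 0 0 0 0 0 0'
python3 - <<'E'
from h import *
im=shot("pics/w6.png")
cv2.imwrite("pics/c6.png",cv2.resize(im[100:270,180:380],(800,600)[:1]+(680,) if 0 else (700,595),interpolation=cv2.INTER_CUBIC))
p=pose()[1]; go(455.2,-119.4,184)
E
```

```text
time_s: 14.45
ee_pos: [624.5, 145.8, 183.0]
ee_rot: [-180.0, 0.0, 90.0]
force: [-0.9, -0.2, -0.8]
gripper_width: 58.2
gripper_force: 0.0
pose [624.1 145.8 182.3] [-1.7989e+02  3.0000e-02  8.9970e+01] tool shift [-265.3 -168.8   -1.3]
```

View pics/c6.png

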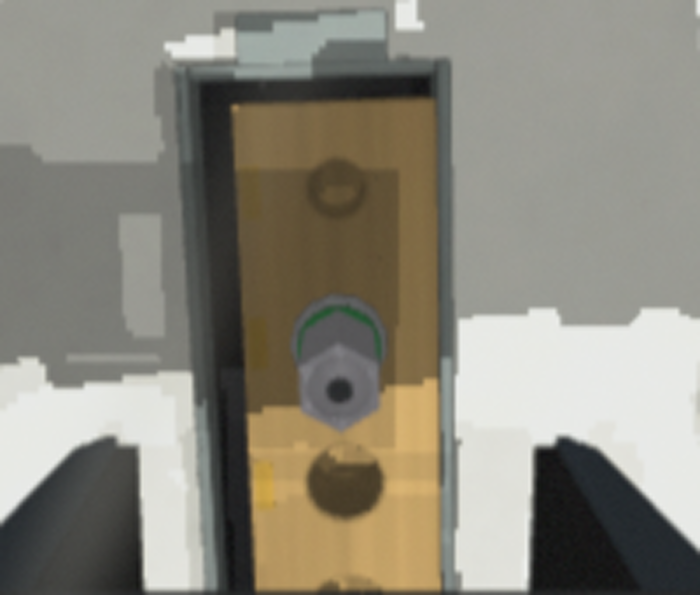

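Gauge 17 sits home in its hole at about (339,385) of the crop, with its flange on the block. On to gauge 23, turning so that the pads meet its flats.

```bash
python3 -m crank '-0.3 -44.2 -28.1 0 0 0 0;-0.3 -44.2 -28.1 0 0 0 0;-0.3 -44.2 -28.1 0 0 0 0;-0.3 -44.2 -28.1 0 0 0 0;-0.3 -44.2 -28.1 0 0 0 0;-0.3 -44.2 -28.1 0 0 0 0;-0.3 0 0 0 0 0 7.8;-0.3 0 0 0 0 0 7.8;-0.3 0 0 0 0 0 7.9;-0.3 0 0 0 0 0 0'; python3 -m crank '-0.3 0 0 0 0 0 0'
python3 - <<'E'
from h import *
im=shot("pics/w7.png")
cv2.imwrite("pics/c7.png",cv2.resize(im[190:260,230:330],(800,560),interpolation=cv2.INTER_CUBIC))
go(455.2,-119.4,83)
E
```

```text
time_s: 15.75
ee_pos: [455.4, -119.0, 182.2]
ee_rot: [-179.9, 0.0, 66.6]
force: [-0.7, -0.2, -0.1]
gripper_width: 59.3
gripper_force: 0.0
time_s: 15.88
ee_pos: [455.8, -119.0, 182.6]
ee_rot: [-179.9, 0.0, 66.6]
force: [0.6, 0.2, 0.2]
gripper_width: 59.4
gripper_force: 0.0
pose [ 455.9 -119.   182.8] [-1.7995e+02  1.0000e-02  6.6560e+01] tool shift [-0.6 -0.4 99.8]
```

View pics/c7.png

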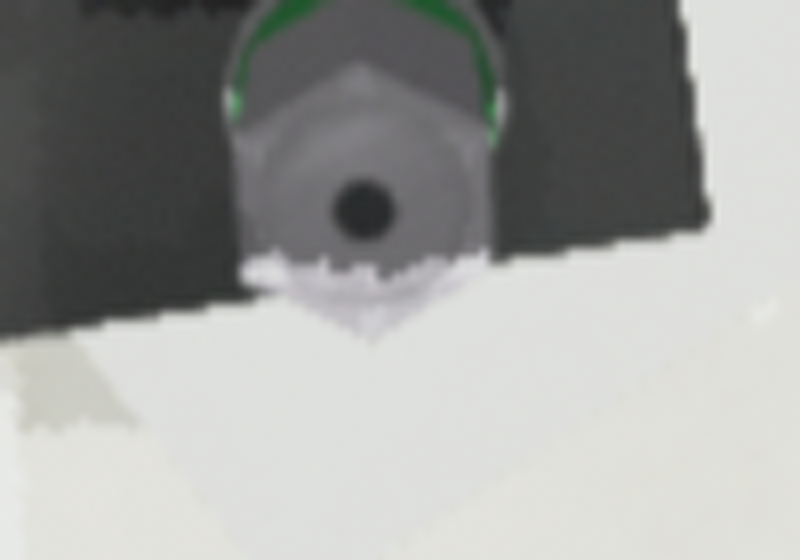

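The hex is aligned to within about 2° and centred at about (275.5,216.3). I'll trim the turn, descend and grip.

```bash
python3 - <<'E'
from h import *
print(unproj("pics/w7.png",(275.5,216.25),113), unproj("pics/w4.png",(275,217),113))
E
python3 -m crank '-0.3 -0.8 0 25 0 0 -1.8;-0.3 0 0 25 0 0 0;-0.3 0 0 25 0 0 0;-0.3 0 0 24.5 0 0 0;0.2 0 0 0 0 0 0;0.4 0 0 0 0 0 0;0.7 0 0 0 0 0 0;0.7 0 0 0 0 0 0;0.7 0 0 0 0 0 0;0.7 0 0 0 0 0 0' 22
```

```text
[ 454.72058526 -119.12954728  113.        ] [489.56061373  -3.46997444 113.        ]
time_s: 17.18
ee_pos: [456.3, -120.0, 84.5]
ee_rot: [179.9, -0.0, 68.3]
force: [-0.6, 0.4, 6.2]
gripper_width: 23.4
gripper_force: 22.0
```

```bash
python3 -m crank '0.7 0 0 -10 0 0 0;0.7 0 0 -25 0 0 0;0.7 0 0 -25 0 0 0;0.7 0 0 -27 0 0 0;0.7 0 0 0 0 0 -7.2;0.7 0 0 0 0 0 -7.2;0.7 0 0 0 0 0 -7.2;0.7 0 0 0 0 0 0;0.7 0 0 0 0 0 0'; python3 -m crank '0.7 37.2 34.2 0 0 0 0;0.7 37.2 34.2 0 0 0 0;0.7 37.2 34.2 0 0 0 0;0.7 37.2 34.2 0 0 0 0;0.7 37.2 34.2 0 0 0 0;0.7 0 0 0 0 0 0;0.7 0 0 0 0 0 0;0.7 0 0 0 0 0 0'; python3 -c "
from h import *
go(627.5,66.2,115)"
```

```text
time_s: 18.3
ee_pos: [455.7, -119.9, 170.7]
ee_rot: [-180.0, 0.0, 89.8]
force: [-0.2, 0.1, -0.3]
gripper_width: 23.7
gripper_force: 21.9
time_s: 19.3
ee_pos: [626.5, 64.8, 170.8]
ee_rot: [-180.0, 0.0, 89.8]
force: [0.2, 0.5, -1.2]
gripper_width: 23.9
gripper_force: 22.0
pose [626.5  64.8 170.8] [-1.7997e+02  2.0000e-02  8.9790e+01] tool shift [ 1.5  1.  55.8]
```

```bash
python3 -m crank '0.7 1.5 1 18 0 0 0;0.7 0 0 18 0 0 0;0.7 0 0 18 0 0 0;0.7 0 0 0 0 0 0;0.7 0 0 0 0 0 0;0.7 0 0 0 0 0 0'
```

```text
time_s: 20.05
ee_pos: [628.8, 67.0, 117.9]
ee_rot: [179.9, -0.0, 89.8]
force: [0.3, -0.3, -1.7]
gripper_width: 23.9
gripper_force: 22.0
```

```bash
python3 -m crank '0.7 0 0 2 0 0 0;0.7 0 0 0 0 0 0;0.7 0 0 0 0 0 0';python3 -m crank '0.7 0 0 0 0 0 0;0.7 0 0 0 0 0 0'
```

```text
time_s: 20.42
ee_pos: [628.3, 67.3, 114.8]
ee_rot: [180.0, 0.0, 89.9]
force: [-0.1, -0.6, -1.4]
gripper_width: 23.8
gripper_force: 22.0
time_s: 20.68
ee_pos: [628.3, 67.3, 114.7]
ee_rot: [180.0, 0.0, 89.9]
force: [0.7, 0.2, -0.3]
gripper_width: 23.5
gripper_force: 22.0
```

```bash
python3 -m crank '0.7 -1.1 -0.8 4 0 0 0;0.7 0 0 4 0 0 0;0.7 0 0 1.5 0 0 0;0.7 0 0 0 0 0 0;0.7 0 0 0 0 0 0';python3 -m crank '0.7 0 0 1 0 0 0;0.7 0 0 1 0 0 0;0.7 0 0 0 0 0 0;0.7 0 0 0 0 0 0'
```

```text
time_s: 21.3
ee_pos: [627.6, 66.1, 105.3]
ee_rot: [180.0, 0.0, 89.9]
force: [-0.1, -0.5, -1.1]
gripper_width: 23.9
gripper_force: 22.0
time_s: 21.8
ee_pos: [627.6, 66.1, 103.4]
ee_rot: [180.0, 0.0, 89.9]
force: [-0.0, -0.6, -1.0]
gripper_width: 23.7
gripper_force: 22.0
```

```bash
python3 -m crank '0.7 0 0 1 0 0 0;0.7 0 0 1 0 0 0;0.7 0 0 0 0 0 0';python3 -m crank '0.7 0 0 1 0 0 0;0.7 0 0 0 0 0 0;0.7 0 0 0 0 0 0'
```

```text
time_s: 22.18
ee_pos: [627.7, 66.0, 101.2]
ee_rot: [180.0, 0.0, 89.9]
force: [0.8, -0.3, -1.0]
gripper_width: 23.9
gripper_force: 22.0
time_s: 22.55
ee_pos: [627.7, 66.1, 100.4]
ee_rot: [180.0, 0.0, 89.9]
force: [1.8, -1.6, 0.5]
gripper_width: 23.5
gripper_force: 22.0
```

```bash
python3 -m crank '0.7 -0.2 0.2 2 0 0 0;0.7 0 0 2 0 0 0;0.7 0 0 0 0 0 0';python3 -m crank '0.7 0 0 2 0 0 0;0.7 0 0 2 0 0 0;0.7 0 0 0 0 0 0'
```

```text
time_s: 22.92
ee_pos: [628.0, 65.8, 96.0]
ee_rot: [180.0, 0.0, 89.9]
force: [1.6, -0.8, -1.0]
gripper_width: 23.6
gripper_force: 22.0
time_s: 23.3
ee_pos: [627.9, 65.8, 92.1]
ee_rot: [180.0, 0.0, 89.9]
force: [2.9, -0.6, 0.1]
gripper_width: 23.8
gripper_force: 22.0
```

```bash
python3 -m crank '0.7 -0.1 0.3 3 0 0 0;0.7 0 0 3 0 0 0;0.7 0 0 0 0 0 0';python3 -m crank '0.7 0 0.2 3 0 0 0;0.7 0 0 3 0 0 0;0.7 0 0 0 0 0 0'
```

```text
time_s: 23.68
ee_pos: [628.0, 65.8, 85.9]
ee_rot: [-180.0, 0.0, 89.9]
force: [2.6, -0.9, 0.2]
gripper_width: 24.0
gripper_force: 22.0
time_s: 24.05
ee_pos: [628.0, 65.8, 79.9]
ee_rot: [-180.0, 0.0, 89.9]
force: [1.8, -1.0, -0.2]
gripper_width: 24.0
gripper_force: 22.0
```

```bash
python3 -m crank '0.7 0 0 2.5 0 0 0;0.7 0 0 2 0 0 0;0.7 0 0 1 0 0 0;0.7 0 0 0 0 0 0';python3 -m crank '0.7 0 0 0.8 0 0 0;0.7 0 0 0 0 0 0'
```

```text
time_s: 24.55
ee_pos: [628.1, 65.8, 74.6]
ee_rot: [-180.0, 0.0, 89.9]
force: [2.0, -0.8, 0.4]
gripper_width: 23.8
gripper_force: 22.0
time_s: 24.8
ee_pos: [628.1, 65.8, 73.9]
ee_rot: [-180.0, 0.0, 89.9]
force: [1.7, -0.2, -0.2]
gripper_width: 23.4
gripper_force: 22.0
```

```bash
for i in 1; do python3 -m crank '0.7 0 0 0.8 0 0 0;0.7 0 0 0.7 0 0 0;0.7 0 0 0 0 0 0'; done; python3 -m crank '0.7 0 0 0.7 0 0 0;0.7 0 0 0 0 0 0'
```

```text
time_s: 25.18
ee_pos: [628.1, 65.8, 72.3]
ee_rot: [-180.0, 0.0, 89.9]
force: [0.4, -1.1, -0.8]
gripper_width: 23.9
gripper_force: 22.0
time_s: 25.42
ee_pos: [628.1, 65.8, 71.7]
ee_rot: [-180.0, 0.0, 89.9]
force: [0.9, -0.5, 0.5]
gripper_width: 23.6
gripper_force: 22.0
```

```bash
python3 -m crank '0.7 0 0 0.7 0 0 0;0.7 0 0 0 0 0 0'
```

```text
time_s: 25.68
ee_pos: [628.1, 65.8, 71.2]
ee_rot: [-180.0, 0.0, 89.9]
force: [-0.3, -1.1, 1.6]
gripper_width: 24.0
gripper_force: 22.0
```

```bash
python3 -m crank '0.7 0 0 0.7 0 0 0;0.7 0 0 0 0 0 0'
```

```text
time_s: 25.92
ee_pos: [628.2, 65.8, 70.6]
ee_rot: [180.0, 0.0, 89.9]
force: [-0.8, -0.8, 3.7]
gripper_width: 23.8
gripper_force: 22.0
```

```bash
python3 -m crank '0.7 0 0 0.5 0 0 0;0.7 0 0 0 0 0 0'
```

```text
time_s: 26.18
ee_pos: [628.2, 65.8, 70.1]
ee_rot: [180.0, 0.0, 89.9]
force: [-0.9, -0.1, 3.9]
gripper_width: 23.6
gripper_force: 22.0
```

```bash
python3 -m crank '0.4 0 0 0 0 0 0;0.3 0 0 0 0 0 0;0.15 0 0 0 0 0 0;0.15 0 0 -5 0 0 0;0.15 0 0 -15 0 0 0;0.15 0 0 -30 0 0 0;0.15 0 0 -30 0 0 0;0.15 0 0 -33 0 0 0;0.15 0 0 -20 0 0 0;0.15 0 0 0 0 0 0'; python3 -m crank '0.15 -40 0 0 0 0 0;0.15 0 0 0 0 0 0;0.15 0 0 0 0 0 0';python3 - <<'E'
from h import *
im=shot("pics/w8.png")
cv2.imwrite("pics/c8.png",cv2.resize(im[0:270,150:410],(577,600),interpolation=cv2.INTER_CUBIC))
E
```

```text
time_s: 27.42
ee_pos: [629.4, 66.0, 205.8]
ee_rot: [179.7, -0.0, 89.9]
force: [-0.2, 0.1, -0.6]
gripper_width: 38.5
gripper_force: 0.0
time_s: 27.8
ee_pos: [627.7, 26.0, 202.2]
ee_rot: [-179.9, -0.0, 89.8]
force: [0.1, 0.0, 0.5]
gripper_width: 38.5
gripper_force: 0.0
```

View pics/c8.png

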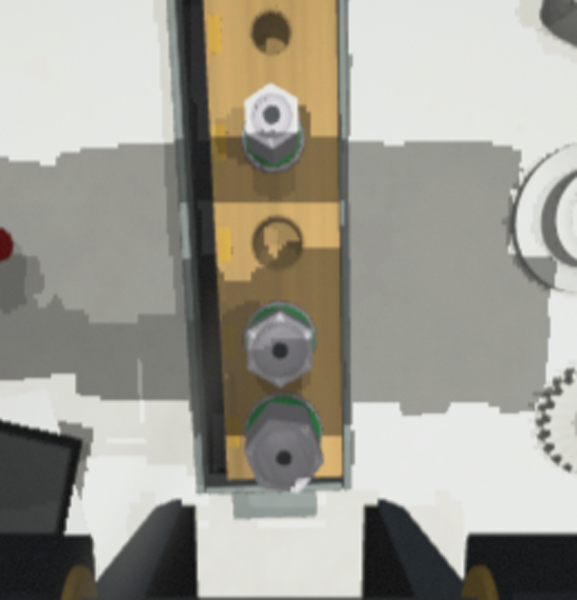

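Both gauges stand upright on their flanges, gauge 17 at about (271,120) and gauge 23 at about (280,345) of the crop. The 26 gauge is untouched and the gripper is clear.

```bash
python3 -c "
from workcell import env
print(env.job_done())"
```

```text
the job is handed in; nothing more can be done
None
```

Both plug gauges are back in the tray, each upright and home on its flange in its matching hole, and the job was handed in at about 28 s; contact forces on the block stayed under about 5 N in every reading.

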